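# Snap the fuse into the supply box and switch on

## Robot

A 6-joint arm with a two-finger parallel gripper is mounted at the origin on the work surface. World frame = base frame: x ahead of the robot, y to its left, z up, the work surface at z = 0. Lengths are in m, angles in rad, forces in N, time in s.
With the tool pointing down it reaches from about 0.275 to 0.85 m from the base axis. Payload 19 kg.
Tool frame: the origin (TCP) lies midway between the tips of the shut fingers; the grasp point (between the pads) lies 19 mm behind it (arm.pinch_z is the z of the grasp point in the tool frame, in m); z points along the fingers, y is the line along which they close (so a half turn about z gives the same grasp; the last joint's range is limited). The gripper opens to 85 mm and grips with 20 to 120 N. Pads are 22 mm wide; open, the fingers measure 114 mm over their backs; the gripper's body (76 mm by 85 mm) begins 54 mm behind the grasp point. The pads swing forward as they close: fully open they stand 13 mm farther back than shut.
Start: joints at [-1.386, 0.15, 1.437, -0, 1.554, -0.134], TCP at [0.18, -0.546, 0.198] pointing down, gripper open.
Joint ranges: [-2.8, 2.8], [-0.68, 2.1], [0.12, 2.68], [-1.39, 4.53], [0.16, 2.79], [-2.81, 2.81]. Speed limits (rad/s): [1.89, 1.89, 2.22, 3.01, 3.01, 3.01].

## Interface

Orientations are given as [roll, pitch, yaw] about the fixed x, y, z axes, in that order (R = Rz(yaw) Ry(pitch) Rx(roll)).
In Python, from rig import arm, cams gives the robot as it stands. The module is installed in compiled form; this text tells all that it offers.
- The arm moves only by the tool play_rows, never from a script. Its argument "rows" is a list of rows, each an object of numbers: "dx", "dy", "dz": the shift along the world's x, y, z as a fraction of full scale; "roll": the turn about the world's z as a fraction of full scale. In form: [{"dx": .., "dy": .., "dz": .., "roll": ..}, ...]. A call has 1 to 20 rows; each row is the pose to reach, as a shift and turn from the pose commanded when the call began; what a row does not reach only later rows make up. Full scale, the value 1, is 500 mm for a shift and 30 degrees for a turn. A row lasts 1/12 s, in which the tool goes at most 41.7 mm and 7.16 degrees, less where a joint would pass 70% of its speed; a pose out of reach is approached as far as the arm can. A call with a number of a shift or a turn outside -1 to 1 is refused whole. A call with a gripper value outside its range is refused whole. "grip" is the opening, from 0 (shut) to 1 (fully open), set as the call begins (left out, the last holds). The fingers move at their own pace and stop on an object; "grip_force" is the grip in N (left out, the last holds). Time passes only in rows, so rows that repeat a pose let the fingers close. It gives the time, the measured TCP pose, the force, the opening and the grip force at its end, in the units of the state.
- arm.observe(): the state, without advancing time (a new reading comes with each control period).
- cams.capture(name): name is "scene" or "top" or "wrist"; returns a dict with "color" (420x560x3 uint8, red, green, blue), "fx", "fy", "cx", "cy" (pixels), "T" (4x4, takes a point from camera to world coordinates). Camera axes: x right, y up, looking along -z (the intrinsics and any distortion apply to the point x, -y, -z); pixel columns grow to the right and rows downward; lengths in m; the calibration is good to about 2 mm. A picture is of the moment at which its call begins. There is no depth.
- arm.job_done(): hands the job in; it is judged then, once.
The state is a dict: "time_s": time; "joint_pos": joint angles; "joint_velocities": joint speeds; "joint_efforts": joint torques, N m; "ee_pos": TCP position; "orientation": TCP orientation; "force": force on the tool from outside, world axes, zero at the start; "moment": the same for the moment, N m; "grip_width": finger opening in m; "gripper_force": force on a finger pad.
Only numpy, scipy, OpenCV 4.12 (cv2) and the standard library are available. Lean on these libraries where they do the work, as an engineer would, in place of code of your own. Each camera call takes 0.05 s, during which the arm holds its last target. There are 200 camera calls.

## Task

Take the cartridge fuse that is long enough to span the fuse holder (the longer of the two in the rack) and press it down into the holder's spring clips until it snaps fully home at both ends. Only once it is home, throw the isolator switch on the same box all the way over, away from its starting side. Leave the other fuse in the rack and do not disturb the other things on the bench.

Things in the scene. Friction and masses are not known exactly. Their poses are not given: they have to be found in the camera images.
- fuse_long_center (a point): Centre of the long cartridge fuse: a cylinder 20 mm in diameter and 76 mm long, white ceramic with a 16 mm steel cap at each end, about 80 g. Its x axis runs along the fuse. At the start it lies level in one of the rack's two V-cradle places (either one), its axis 36 mm above the bench.
- fuse_short_center (a point): Centre of the short fuse, which does not fit: same look and diameter (20 mm) but 56 mm long. Its x axis runs along the fuse. It lies in the other place of the rack, 100 mm from the long one, parallel to it, and stays there.
- rack: Grey plastic fuse rack, fixed to the bench, base plate 100 x 180 x 6 mm, origin at the centre of its underside. The fuses lie along its x axis, 50 mm to either side (+y, -y) of its centre. The cradles touch a fuse only 17.5 to 24.5 mm from its middle, so the middle 35 mm is free for fingers, down to the base plate.
- supply_box: Grey supply box, fixed to the bench, 160 mm (x) x 280 mm (y) x 45 mm high, origin at the centre of its underside. Its -x side faces the robot roughly. The fuse holder stands on its +y half (centre at y = +70 mm), the isolator switch on its -y half (y = -80 mm).
- seat (a point): Where the centre of the long fuse is when fully home in the holder: 79 mm above the bench, 34 mm above the lid, at box x = 0, y = +70 mm. x is the direction along which the fuse lies, z is up. Between the clips (48 mm) fingers have room beside the fuse, down to 29 mm below this point. Low plastic end stops leave 4 mm free beyond each end of the fuse and rise just above the height of its axis.
- clip_near (a point): Copper spring clip on the robot's side (-x) of the holder, 12 mm wide; the point lies on the home fuse's axis, 30 mm from the seat. Two sprung jaws, flared mouth 28 mm wide, its top 20 mm above this point. A level, in-line fuse pushed straight down meets the jaws about 15 mm above home.
- clip_far (a point): The same clip on the far side (+x), 30 mm from the seat. The push needed grows to about 12 to 16 N for both clips together about 12 mm above home, then falls away, and the jaws snap over the fuse and hold it down on the white porcelain blocks under it.
- switch (a joint): Isolator switch lever angle in rad: about 0 at the start (off: leaning 0.5 rad towards the box's -x side), 1.0 when fully over (on: leaning 0.5 rad towards the box's +x side). It is stiff enough to stay where it is left; it takes about 2 to 3 N at the bar.
- switch_bar (a point): Centre of the switch lever's white cross bar (16 mm in diameter, 50 mm long, along the box's y) on top of a steel rod of 10 mm, 70 mm from the pivot. The pivot lies at box x = 0, y = -80 mm, 67 mm above the bench; the bar's centre is 128 mm above the bench at both ends of its travel and 137 mm half-way. From off to on the bar moves 67 mm along the box's +x.
- iron_stand: Bystander: dark blue soldering-iron stand with the iron in it, base 120 x 80 mm, about 170 mm high; origin at the underside's centre.
- tape_roll: Bystander: roll of tape lying flat, 100 mm in diameter, 24 mm high; origin at the underside's centre.
- cup: Bystander: white plastic cup, 72 mm across, 85 mm high; origin at the underside's centre.
Things that resemble listed ones, but are neither listed nor needed, are in the scene too. What is shaped like the part that bears fuse_long_center but brown or pink is not meant.

How it is judged:
On the way, in this order (a step that is already met when the one before it is completed fails the run):
1. the long fuse is snapped fully home in both clips (x of fuse_long_center in the frame of seat between -0.006 and 0.006 m and y of fuse_long_center in the frame of seat between -0.003 and 0.003 m and z of fuse_long_center in the frame of seat between -0.003 and 0.003 m and angle between the x axis of fuse_long_center and the x axis of seat, either way round below 0.07 rad), for 0.2 s.
2. the isolator switch is thrown all the way over (value of joint switch above 0.9 rad), for 0.2 s.
At the end, for the whole second after the job is handed in: The long fuse lies at rest in both clips, its centre within 3 mm of the seat in height and sideways and 6 mm along its length, in line within 0.07 rad; the switch is past 0.9 rad; the short fuse, iron stand, tape roll and cup are within 20 mm of where they were (all of step 1 and value of joint switch above 0.9 rad and linear speed of fuse_long below 0.02 m/s and distance of each of iron_stand, tape_roll, cup, fuse_short_center from where it was at the start of the episode below 0.02 m); the robot touches nothing.
It fails at once if the switch is moved past half-way while the long fuse is not home (value of joint switch above 0.5 rad and not (x of fuse_long_center in the frame of seat between -0.006 and 0.006 m and y of fuse_long_center in the frame of seat between -0.003 and 0.003 m and z of fuse_long_center in the frame of seat between -0.003 and 0.003 m and angle between the x axis of fuse_long_center and the x axis of seat, either way round below 0.07 rad)).
It fails at once if the short fuse or a bystander on the bench is disturbed (moved by more than 30 mm) (distance of any of iron_stand, tape_roll, cup, fuse_short_center from where it was at the start of the episode above 0.03 m).
It also fails if it takes over 53 s, if anything falls off the work surface, if the arm or the gripper's body presses on something with over 40 N, if the wrist force passes 120 N, or if a joint passes its speed limit or range.

## Working session

There is one attempt and no reset: what is moved stays moved. The work goes in short steps, Python scripts to look and compute and a tool call to move; the robot and the scene stay as the last step left them, time stands still between calls to the robot, and variables do not carry over. Pictures are saved under pics/ and viewed, at most 10 in all, crops included, and the job is handed in when it is done.

Besides the shell and the picture viewer there is one more tool, called after "Request:" as name([rows], argument=value, ...), one row to a line, values as JSON. play_rows: Moves the arm, as the interface text tells. Its arguments: {"type":"object","properties":{"rows":{"type":"array"},"grip":{"type":"number"},"grip_force":{"type":"number"}},"required":["rows"]}

```bash
mkdir -p pics
cat > h.py <<'E'
import numpy as np, cv2
from rig import arm, cams
def snap(n,f):
    c=cams.capture(n); cv2.imwrite(f,c["color"][:,:,::-1]); np.savez(f[:-4]+".npz",**{k:c[k] for k in("fx","fy","cx","cy","T")},keys=0); return c
def ray(c,u,v,z):
    T=np.array(c["T"]); d=T[:3,:3]@np.array([(u-c["cx"])/c["fx"],-(v-c["cy"])/c["fy"],-1]); o=T[:3,3]
    return o+d*(z-o[2])/d[2]
def proj(c,p):
    T=np.array(c["T"]); q=T[:3,:3].T@(np.array(p)-T[:3,3]); return c["cx"]+c["fx"]*q[0]/-q[2], c["cy"]+c["fy"]*-q[1]/-q[2]
E
python3 - <<'E'
from h import *
c=snap("top","pics/top.png"); print({k:c[k] for k in c if k!="color"})
c=snap("scene","pics/scene.png"); print(c["T"])
s=arm.observe(); print(s, arm.pinch_z)
E
```

```text
{'fx': 384.0832215623119, 'fy': 384.0832215623119, 'cx': 278.6644497582949, 'cy': 212.47062544495583, 'T': array([[-0.01871267,  0.9967531 , -0.07831405,  0.51651619],
       [-0.99979001, -0.01930893, -0.0068633 ,  0.00146538],
       [-0.00835318,  0.07816917,  0.99690511,  0.82635537],
       [ 0.        ,  0.        ,  0.        ,  1.        ]])}
[[ 0.788549   -0.44385175  0.4256596   0.97845683]
 [ 0.61489132  0.58026168 -0.53404592 -0.48002221]
 [-0.00995674  0.68285578  0.73048535  0.7874782 ]
 [ 0.          0.          0.          1.        ]]
{'time_s': 0.1, 'joint_pos': array([-1.38601517e+00,  1.50925244e-01,  1.43795306e+00,  1.11938214e-05,
        1.55376481e+00, -1.34000697e-01]), 'joint_velocities': array([ 0.0013448 , -0.00055642, -0.00244732,  0.00047362,  0.00119433,
        0.00115954]), 'joint_efforts': array([ 4.78371847e-03, -7.14375901e+01, -5.71797216e+01, -1.66625550e-04,
        7.11203393e-03,  9.16888922e-06]), 'ee_pos': array([ 0.18015019, -0.54579356,  0.19764889]), 'orientation': array([-3.14055310e+00, -1.51433569e-04,  3.18781576e-01]), 'force': array([-0.086992  , -0.11895885,  0.41340302]), 'moment': array([-0.01900745, -0.02452934,  0.02999601]), 'gripper_force': 0.0, 'grip_width': 0.08581610544156101} -0.0187
```

View pics/top.png

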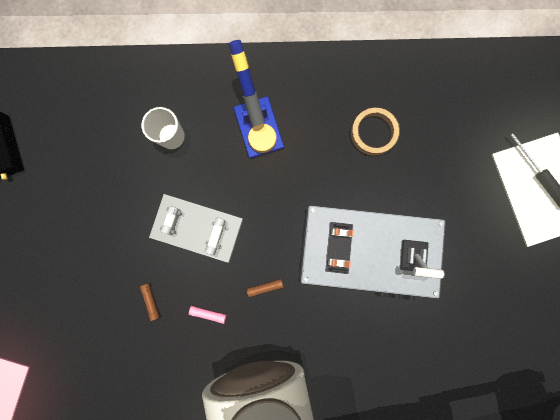

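View pics/scene.png

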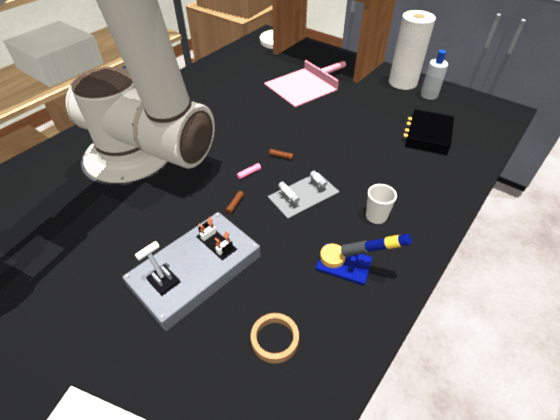

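The top view shows the long fuse at about (216,236), the short one at (171,220), the holder at (341,248) and the switch bar at (430,273). Next I measure them.

Run:
```python
from h import *
im=cv2.imread("pics/top.png"); c=dict(np.load("pics/top.npz"))
g=cv2.cvtColor(im,cv2.COLOR_BGR2GRAY)
def box(mask,x0,y0,x1,y1,z,name):
    m=np.zeros_like(mask); m[y0:y1,x0:x1]=mask[y0:y1,x0:x1]
    n,l,s,_=cv2.connectedComponentsWithStats(m); k=1+np.argmax(s[1:,4]); pts=np.argwhere(l==k)[:,::-1].astype(np.float32)
    r=cv2.minAreaRect(pts); P=cv2.boxPoints(r); W=np.array([ray(c,*p,z)[:2] for p in P])
    e=[W[1]-W[0],W[2]-W[1]]; L=[np.linalg.norm(a) for a in e]; a=e[int(np.argmax(L))]
    print(name,"px",np.round(r[0],1),"world",W.mean(0).round(4),"size",np.round(L,4),"yaw long",np.degrees(np.arctan2(a[1],a[0])).round(2))
lo=(g>60).astype(np.uint8)
box(lo,140,185,250,270,0.006,"rack")
box(lo,296,200,452,302,0.045,"box")
hi=(g>190).astype(np.uint8)
for t in(170,190,210):
    hi=(g>t).astype(np.uint8)
    box(hi,200,212,230,260,0.04,"long%d"%t); box(hi,160,200,184,240,0.04,"short")
crop=np.hstack([cv2.resize(im[185:270,140:250],None,fx=3.6,fy=3.6,interpolation=cv2.INTER_CUBIC),cv2.resize(im[200:285,300:400],None,fx=3.6,fy=3.6,interpolation=cv2.INTER_CUBIC)])
cv2.imwrite("pics/crop.png",crop); print(crop.shape)
```

```text
rack px [194.5 227. ] world [0.554  0.1879] size [0.1801 0.2357] yaw long -91.14
box px [373.5 250.5] world [ 0.4982 -0.1831] size [0.2035 0.3158] yaw long -91.13
long170 px [214.5 235.5] world [0.5338 0.1391] size [0.0961 0.0597] yaw long -0.15
short px [171.5 219.5] world [0.5682 0.2274] size [0.0476 0.0803] yaw long -179.95
long190 px [214.5 235.5] world [0.5338 0.1391] size [0.0961 0.0597] yaw long -0.15
short px [171.5 219.5] world [0.5682 0.2274] size [0.0476 0.0803] yaw long -179.95
long210 px [214.5 235.5] world [0.5338 0.1391] size [0.0597 0.096 ] yaw long 179.51
short px [171.5 219.5] world [0.5682 0.2274] size [0.0476 0.0803] yaw long -179.95
(306, 756, 3)
```

View pics/crop.png

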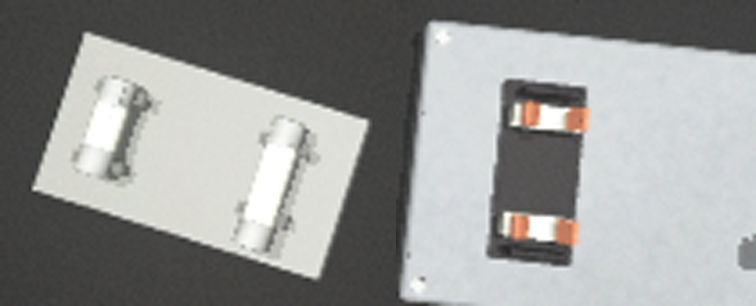

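The crop shows the long fuse from (288,118) to (254,250), so its centre is near full-image pixel (215.3,236.1). The clips are at crop (548,115) and (538,229), so the seat is near (340.8,247.8). The automatic regions came out wrong, so I'll use these points instead.

Run:
```python
from h import *
c=dict(np.load("pics/top.npz"))
def w(u,v,z): return ray(c,u,v,z)[:2]
f=lambda x,y:(140+x/3.6,185+y/3.6)
R=np.array([w(*f(*p),0.006) for p in((84,32),(369,121),(320,279),(33,189))])
print("rack",R.mean(0),"edges",[ (np.linalg.norm(R[i]-R[i-1]).round(4),np.degrees(np.arctan2(*(R[i]-R[i-1])[::-1])).round(1)) for i in range(4)])
a,b=w(*f(288,118),.04),w(*f(254,250),.04); print("long",(a+b)/2,np.linalg.norm(a-b),np.degrees(np.arctan2(*(a-b)[::-1])))
B=np.array([w(*p,0.045) for p in((309,206.3),(445,220),(439,297.5),(302,283))])
print("box",B.mean(0),[ (np.linalg.norm(B[i]-B[i-1]).round(4),np.degrees(np.arctan2(*(B[i]-B[i-1])[::-1])).round(1)) for i in range(4)])
g=lambda x,y:(300+(x-396)/3.6,200+y/3.6)
a,b=w(*g(548,115),.075),w(*g(538,229),.075); print("clips",a,b,(a+b)/2,np.linalg.norm(a-b),np.degrees(np.arctan2(*(a-b)[::-1])))
print("bar",w(430,273,.128))
```

```text
rack [0.55109418 0.18486233] edges [(np.float64(0.098), np.float64(-17.8)), (np.float64(0.1794), np.float64(-108.4)), (np.float64(0.0975), np.float64(162.1)), (np.float64(0.1792), np.float64(71.7))]
long [0.53241384 0.13746296] 0.07713569213864387 -14.864537394003868
box [ 0.49533833 -0.18341417] [(np.float64(0.1556), np.float64(-6.6)), (np.float64(0.2772), np.float64(-96.9)), (np.float64(0.1561), np.float64(172.6)), (np.float64(0.2751), np.float64(83.0))]
clips [ 0.53501802 -0.11668389] [ 0.47378418 -0.10936381] [ 0.5044011  -0.11302385] 0.061669821945019264 -6.816957788405805
bar [ 0.45710219 -0.26340803]
```

Request:
play_rows([
  {"dx": 0.64,"dy": 0.86,"dz": 0.15,"roll": -0.842},
  {"dx": 0.64,"dy": 0.86,"dz": 0.15,"roll": -0.842},
  {"dx": 0.64,"dy": 0.86,"dz": 0.15,"roll": -0.842},
  {"dx": 0.64,"dy": 0.86,"dz": 0.15,"roll": -0.842},
  {"dx": 0.64,"dy": 0.86,"dz": 0.15,"roll": -0.842},
  {"dx": 0.64,"dy": 0.86,"dz": 0.15,"roll": -0.842},
  {"dx": 0.64,"dy": 0.86,"dz": 0.15,"roll": -0.842},
  {"dx": 0.64,"dy": 0.86,"dz": 0.15,"roll": -0.842},
  {"dx": 0.64,"dy": 0.86,"dz": 0.15,"roll": -0.842},
  {"dx": 0.64,"dy": 0.86,"dz": 0.15,"roll": -0.842},
  {"dx": 0.64,"dy": 0.86,"dz": 0.15,"roll": -0.842},
  {"dx": 0.64,"dy": 0.86,"dz": 0.15,"roll": -0.842},
  {"dx": 0.64,"dy": 0.86,"dz": 0.15,"roll": -0.842},
  {"dx": 0.64,"dy": 0.86,"dz": 0.15,"roll": -0.842},
  {"dx": 0.64,"dy": 0.86,"dz": 0.15,"roll": -0.842},
  {"dx": 0.64,"dy": 0.86,"dz": 0.15,"roll": -0.842},
  {"dx": 0.64,"dy": 0.86,"dz": 0.15,"roll": -0.842},
], grip=0.75)

```text
time_s: 1.52
ee_pos: [0.4996, -0.1169, 0.2728]
orientation: [3.142, 0.001, -0.123]
force: [-0.4, -0.0, -0.7]
grip_width: 0.0639
gripper_force: 0.0
```

Run:
```python
from h import *
c=snap("wrist","pics/w1.png"); print(c["T"],c["fx"]); s=arm.observe(); print(s["time_s"],s["ee_pos"],s["orientation"],s["force"])
```

```text
[[-1.22049519e-01  9.50903252e-01  2.84406258e-01  5.71884693e-01]
 [-9.92523811e-01 -1.17113724e-01 -3.43636321e-02 -1.25453313e-01]
 [ 6.31386619e-04 -2.86474048e-01  9.58087794e-01  4.47187284e-01]
 [ 0.00000000e+00  0.00000000e+00  0.00000000e+00  1.00000000e+00]] 352.6429131295181
1.5667 [ 0.49951647 -0.11705127  0.27290747] [ 3.14154965e+00  5.11812022e-04 -1.23552931e-01] [ 0.11933604 -0.12274425  0.30897158]
```

View pics/w1.png

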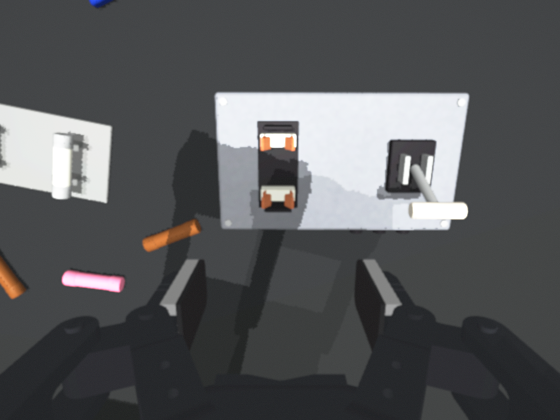

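The wrist view shows the box lid corners at (216,94), (467,95), (455,230) and (222,230). The far clip is at (278,140), the near clip at (278,197) and the switch bar at (439,211). I'll enlarge the holder.

Run:
```python
from h import *
im=cv2.imread("pics/w1.png"); cv2.imwrite("pics/w1c.png",cv2.resize(im[85:240,205:320],None,fx=3.8,fy=3.8,interpolation=cv2.INTER_CUBIC))
c=dict(np.load("pics/w1.npz")); w=lambda u,v,z: ray(c,u,v,z)[:2]
B=np.array([w(*p,0.045) for p in((216,94),(467,95),(455,230),(222,230))])
print("box",B.mean(0),[ (np.linalg.norm(B[i]-B[i-1]).round(4),np.degrees(np.arctan2(*(B[i]-B[i-1])[::-1])).round(1)) for i in range(4)])
th=np.radians(-7);R=np.array([[np.cos(th),-np.sin(th)],[np.sin(th),np.cos(th)]])
print("seat from box",B.mean(0)+R@[0,.07])
for z in(.07,.095): 
  a,b=w(278,140,z),w(278,197,z);print(z,(a+b)/2,np.linalg.norm(a-b),np.degrees(np.arctan2(*(a-b)[::-1])))
print("bar",w(411,210,.128),w(466,211,.128), "expect",B.mean(0)+R@[-.0335,-.08])
```

```text
box [ 0.49316896 -0.18532116] [(np.float64(0.1572), np.float64(-7.3)), (np.float64(0.2728), np.float64(-97.2)), (np.float64(0.1565), np.float64(176.3)), (np.float64(0.2829), np.float64(83.0))]
seat from box [ 0.50169981 -0.11584293]
0.07 [ 0.50280023 -0.11482136] 0.0623002906316007 -7.11192018519695
0.095 [ 0.50737915 -0.11552605] 0.05817102294179666 -7.11192018519696
bar [ 0.45922462 -0.23665004] [ 0.45185109 -0.2884019 ] expect [ 0.45016911 -0.26064223]
```

View pics/w1c.png

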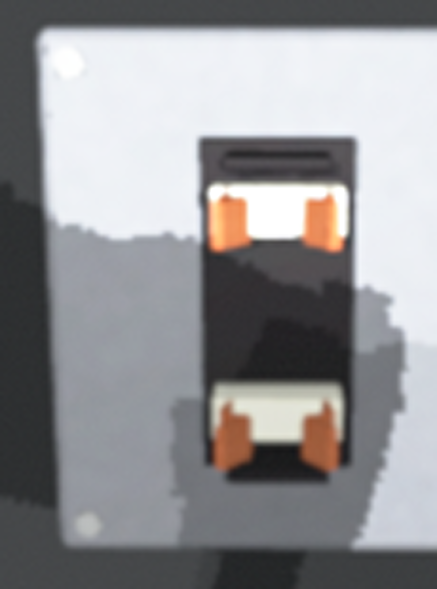

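The holder crop shows the jaws centred at full-image column 277.7, so the seat is at about (0.504,-0.114) with yaw -7°. Next I go above the long fuse for a close look.

Request:
play_rows([
  {"dx": 0.068,"dy": 0.508,"dz": -0.1,"roll": -0.367},
  {"dx": 0.068,"dy": 0.508,"dz": -0.1,"roll": -0.367},
  {"dx": 0.068,"dy": 0.508,"dz": -0.1,"roll": -0.367},
  {"dx": 0.068,"dy": 0.508,"dz": -0.1,"roll": -0.367},
  {"dx": 0.068,"dy": 0.508,"dz": -0.1,"roll": -0.367},
  {"dx": 0.068,"dy": 0.508,"dz": -0.1,"roll": -0.367},
  {"dx": 0.068,"dy": 0.508,"dz": -0.1,"roll": -0.367},
  {"dx": 0.068,"dy": 0.508,"dz": -0.1,"roll": -0.367},
  {"dx": 0.068,"dy": 0.508,"dz": -0.1,"roll": -0.367},
])

```text
time_s: 2.32
ee_pos: [0.5341, 0.1376, 0.2228]
orientation: [3.141, 0.001, -0.314]
force: [0.9, -0.5, 0.8]
grip_width: 0.0637
gripper_force: 0.0
```

Run:
```python
from h import *
c=snap("wrist","pics/w2.png"); s=arm.observe(); print(s["time_s"],s["ee_pos"],s["orientation"])
print(proj(c,[.534,.1374,.04]))
```

```text
2.3667 [0.53417242 0.13687823 0.2231442 ] [ 3.14126398e+00  3.91253355e-05 -3.15053871e-01]
(np.float64(280.3371454959336), np.float64(175.5282557750263))
```

View pics/w2.png

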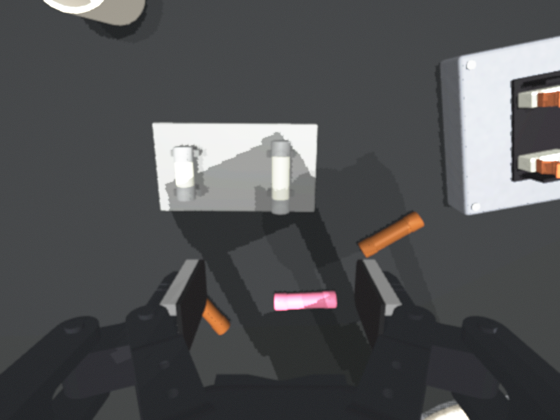

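The fuse sits at column 280.5 between rows 140 and 213, which matches the prediction of (280,175.5). I check the position along its axis.

Run:
```python
from h import *
c=dict(np.load("pics/w2.npz")); w=lambda u,v,z: ray(c,u,v,z)[:2]
th=np.radians(-18);R=np.array([[np.cos(th),-np.sin(th)],[np.sin(th),np.cos(th)]])
B=np.array([w(*p,0.006) for p in((154,124),(317.5,124),(315,212),(160,211))]);print("rack",B.mean(0),B.mean(0)+R@[0,-.05],[np.degrees(np.arctan2(*(B[i]-B[i-1])[::-1])).round(1) for i in range(4)])
for s in(-1,1):
  for dz in (.036,.046,.026): 
    p=np.array([.534,.1374])+R@[s*.038,0]; print(s,dz,np.round(proj(c,[*p,dz]),1))
im=cv2.imread("pics/w2.png",0).astype(int); print(im[130:222:2,281].tolist())
```

```text
rack [0.54923887 0.18387004] [0.53378802 0.13631721] [np.float64(-19.8), np.float64(-108.0), np.float64(162.1), np.float64(71.6)]
-1 0.036 [280.3 209.7]
-1 0.046 [280.3 212.5]
-1 0.026 [280.3 207. ]
1 0.036 [280.4 137.7]
1 0.046 [280.4 138.7]
1 0.026 [280.3 136.8]
[245, 243, 234, 170, 161, 135, 192, 207, 205, 201, 195, 197, 197, 209, 252, 252, 252, 252, 252, 252, 252, 252, 252, 252, 251, 251, 251, 251, 251, 248, 227, 226, 226, 226, 226, 182, 150, 155, 156, 155, 154, 152, 102, 38, 40, 39]
```

Request:
play_rows([
  {"dx": -0.002,"dz": -0.08},
  {"dx": -0.002,"dz": -0.16},
  {"dx": -0.002,"dz": -0.24},
  {"dx": -0.002,"dz": -0.32},
  {"dx": -0.002,"dz": -0.37},
  {"dx": -0.002,"dz": -0.4},
  {"dx": -0.002,"dz": -0.412},
  {"dx": -0.002,"dz": -0.412},
  {"dx": -0.002,"dz": -0.412},
])

```text
validation failed for argument at $.ro...
```

Request:
play_rows([
  {"dz": 0},
  {"dz": 0},
  {"dz": 0},
  {"dz": 0},
  {"dz": 0},
  {"dz": 0},
  {"dz": 0},
  {"dz": 0},
  {"dz": 0},
  {"dz": 0},
], grip=0, grip_force=60)

```text
validation failed for argument at $.ro...
```

All four keys are required in each row.

Request:
play_rows([
  {"dx": -0.002,"dy": 0,"dz": -0.08,"roll": 0},
  {"dx": -0.002,"dy": 0,"dz": -0.16,"roll": 0},
  {"dx": -0.002,"dy": 0,"dz": -0.24,"roll": 0},
  {"dx": -0.002,"dy": 0,"dz": -0.32,"roll": 0},
  {"dx": -0.002,"dy": 0,"dz": -0.37,"roll": 0},
  {"dx": -0.002,"dy": 0,"dz": -0.4,"roll": 0},
  {"dx": -0.002,"dy": 0,"dz": -0.412,"roll": 0},
  {"dx": -0.002,"dy": 0,"dz": -0.412,"roll": 0},
])

```text
time_s: 3.03
ee_pos: [0.5329, 0.1365, 0.0165]
orientation: [3.141, 0.001, -0.316]
force: [0.5, -0.5, -0.3]
grip_width: 0.0639
gripper_force: 0.0
```

Request:
play_rows([
  {"dx": 0,"dy": 0,"dz": 0,"roll": 0},
  {"dx": 0,"dy": 0,"dz": 0,"roll": 0},
  {"dx": 0,"dy": 0,"dz": 0,"roll": 0},
  {"dx": 0,"dy": 0,"dz": 0,"roll": 0},
  {"dx": 0,"dy": 0,"dz": 0,"roll": 0},
  {"dx": 0,"dy": 0,"dz": 0,"roll": 0},
  {"dx": 0,"dy": 0,"dz": 0,"roll": 0},
  {"dx": 0,"dy": 0,"dz": 0,"roll": 0},
  {"dx": 0,"dy": 0,"dz": 0,"roll": 0},
  {"dx": 0,"dy": 0,"dz": 0,"roll": 0},
], grip=0, grip_force=60)

```text
time_s: 3.87
ee_pos: [0.5332, 0.138, 0.0171]
orientation: [-3.142, 0.0, -0.314]
force: [-0.2, -0.6, -0.6]
grip_width: -0.0001
gripper_force: 0.0
```

The fingers shut on nothing, so I look again.

Run:
```python
from h import *
c=snap("wrist","pics/w3.png"); t=snap("top","pics/t3.png"); s=arm.observe(); print(s["time_s"],s["ee_pos"],s["grip_width"])
a=cv2.resize(t["color"][180:320,130:300,::-1],None,fx=2.4,fy=2.4); b=cv2.resize(c["color"][:,:,::-1],(400,300)); o=np.zeros((336,808,3),np.uint8); o[:,:408]=a[:336,:408]; o[:300,408:]=b; cv2.imwrite("pics/c3.png",o[:,:800])
```

```text
3.9667 [0.53320074 0.13800487 0.0171756 ] 2.2830174033109304e-05
```

View pics/c3.png

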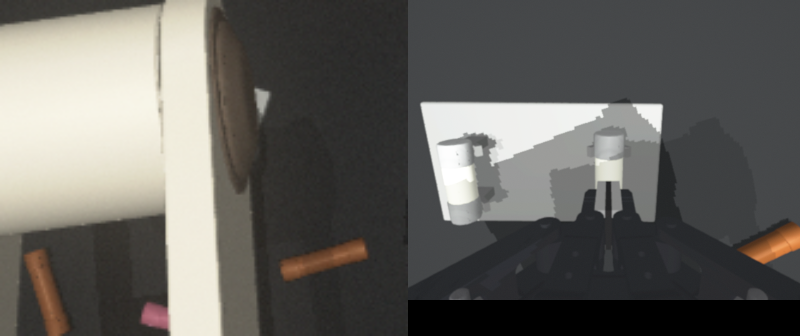

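The wrist view shows the rack fuse still there, with its far half visible ahead of the shut fingers. I compare that with projections.

Run:
```python
from h import *
c=dict(np.load("pics/w3.npz")); 
th=np.radians(-18);R=np.array([[np.cos(th),-np.sin(th)],[np.sin(th),np.cos(th)]])
for q in([-.038,0],[0,0],[.038,0],[.022,0],[0,.1],[.028,.1]): print(q,np.round(proj(c,[*(np.array([.533,.1375])+R@q),.046]),1))
print("tcp",proj(c,[.5332,.138,.017]), "rack corners",[np.round(proj(c,[*(np.array([.5495,.1845])+R@q),.006]),0) for q in([.05,.09],[.05,-.09],[-.05,.09])])
im=cv2.imread("pics/w3.png"); cv2.imwrite("pics/w3c.png",cv2.resize(im[130:350,180:400],None,fx=2.7,fy=2.7,interpolation=cv2.INTER_CUBIC))
```

```text
[-0.038, 0] [281.6 340. ]
[0, 0] [281.8 268.8]
[0.038, 0] [281.9 187.4]
[0.022, 0] [281.9 223.1]
[0, 0.1] [ 61.6 268.8]
[0.028, 0.1] [ 50.2 209.8]
tcp (np.float64(280.4986350657099), np.float64(244.11508775094617)) rack corners [array([ 13., 145.]), array([359., 145.]), array([ 49., 312.])]
```

View pics/w3c.png

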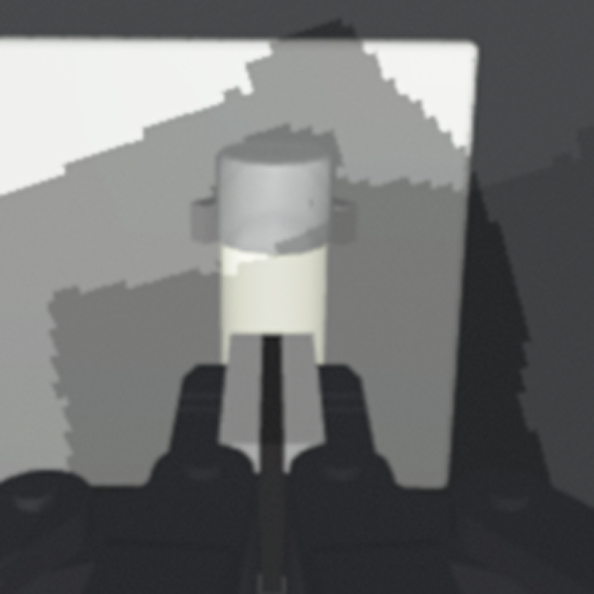

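The shut fingers appear to overlap the fuse with zero reported force, and the fuse end is still where it was predicted. I'll open slightly and test how the fingers respond.

Request:
play_rows([
  {"dx": 0,"dy": 0,"dz": 0,"roll": 0},
  {"dx": 0,"dy": 0,"dz": 0,"roll": 0},
  {"dx": 0,"dy": 0,"dz": 0,"roll": 0},
  {"dx": 0,"dy": 0,"dz": 0,"roll": 0},
  {"dx": 0,"dy": 0,"dz": 0,"roll": 0},
  {"dx": 0,"dy": 0,"dz": 0,"roll": 0},
  {"dx": 0,"dy": 0,"dz": 0,"roll": 0},
], grip=0.5)

```text
time_s: 4.55
ee_pos: [0.5332, 0.138, 0.0171]
orientation: [-3.142, 0.0, -0.314]
force: [-0.4, 0.7, 0.9]
grip_width: 0.0427
gripper_force: 0.0
```

Run:
```python
from h import *
c=snap("wrist","pics/w4.png"); s=arm.observe(); print(s["time_s"],s["ee_pos"],s["grip_width"],s["force"],s["gripper_force"])
cv2.imwrite("pics/w4c.png",cv2.resize(c["color"][120:420,130:430,::-1],None,fx=2,fy=2,interpolation=cv2.INTER_CUBIC))
```

```text
4.6 [0.53320863 0.13797246 0.01718435] 0.042653256423365676 [ 0.8009832  -0.10673476  0.04126911] 0.0
```

View pics/w4c.png

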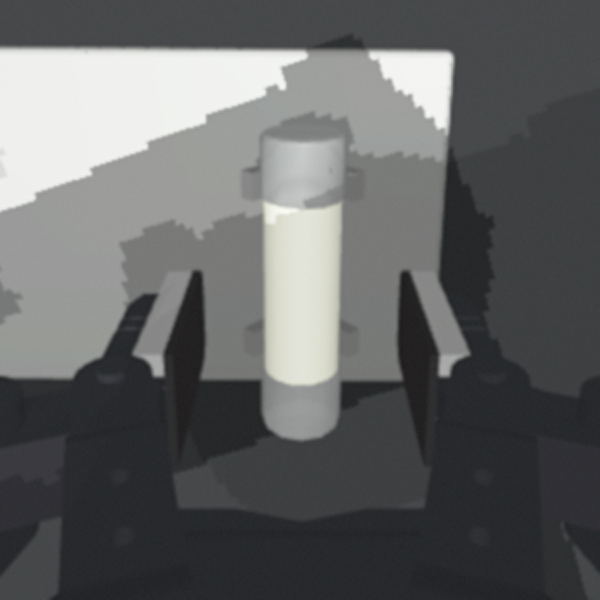

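The fuse is intact and the open fingers straddle it. Finger spacing in the image (42.7 mm over 98.5 px, a depth of 0.153 m) puts the real tips about 31 mm above the reported TCP, so they closed just above the fuse. I'll go about 26 mm lower in small steps, watching the force.

Request:
play_rows([
  {"dx": 0,"dy": 0,"dz": -0.01,"roll": 0},
  {"dx": 0,"dy": 0,"dz": -0.02,"roll": 0},
  {"dx": 0,"dy": 0,"dz": -0.028,"roll": 0},
  {"dx": 0,"dy": 0,"dz": -0.036,"roll": 0},
  {"dx": 0,"dy": 0,"dz": -0.036,"roll": 0},
])

```text
time_s: 5.02
ee_pos: [0.5326, 0.1379, -0.002]
orientation: [3.141, 0.001, -0.314]
force: [0.2, 0.1, -0.2]
grip_width: 0.0427
gripper_force: 0.0
```

Request:
play_rows([
  {"dx": 0,"dy": 0,"dz": -0.006,"roll": 0},
  {"dx": 0,"dy": 0,"dz": -0.012,"roll": 0},
  {"dx": 0,"dy": 0,"dz": -0.016,"roll": 0},
  {"dx": 0,"dy": 0,"dz": -0.016,"roll": 0},
])

```text
time_s: 5.35
ee_pos: [0.533, 0.1379, -0.0093]
orientation: [3.141, 0.0, -0.314]
force: [-0.0, -0.4, -0.6]
grip_width: 0.0427
gripper_force: 0.0
```

Run:
```python
from h import *
c=snap("wrist","pics/w5.png"); s=arm.observe(); print(s["time_s"],s["ee_pos"],s["grip_width"],s["force"],c["T"][:3,3])
```

```text
5.4 [ 0.53307645  0.13800723 -0.00903809] 0.04248137531198251 [-0.03922758 -0.51427303 -0.28495146] [0.60222348 0.11579814 0.16508706]
```

No contact at a reported z of -0.009, which confirms the offset. I'll go slightly lower and close.

Request:
play_rows([
  {"dx": 0,"dy": 0,"dz": -0.006,"roll": 0},
  {"dx": 0,"dy": 0,"dz": -0.006,"roll": 0},
])

```text
time_s: 5.57
ee_pos: [0.5331, 0.138, -0.0122]
orientation: [-3.142, 0.0, -0.314]
force: [-0.5, 0.2, -1.1]
grip_width: 0.0425
gripper_force: 0.0
```

Request:
play_rows([
  {"dx": 0,"dy": 0,"dz": 0,"roll": 0},
  {"dx": 0,"dy": 0,"dz": 0,"roll": 0},
  {"dx": 0,"dy": 0,"dz": 0,"roll": 0},
  {"dx": 0,"dy": 0,"dz": 0,"roll": 0},
  {"dx": 0,"dy": 0,"dz": 0,"roll": 0},
  {"dx": 0,"dy": 0,"dz": 0,"roll": 0},
  {"dx": 0,"dy": 0,"dz": 0,"roll": 0},
], grip=0, grip_force=70)

```text
time_s: 6.15
ee_pos: [0.5332, 0.1379, -0.0116]
orientation: [-3.142, -0.0, -0.314]
force: [-2.6, -2.4, 5.3]
grip_width: 0.0173
gripper_force: 68.3
```

The grip width is 17.3 mm instead of 20 mm, with some upward force, so the pads may be gripping above the fuse axis. I'll reopen, drop 6 mm and regrip.

Request:
play_rows([
  {"dx": 0,"dy": 0,"dz": 0,"roll": 0},
  {"dx": 0,"dy": 0,"dz": 0,"roll": 0},
  {"dx": 0,"dy": 0,"dz": 0,"roll": 0},
  {"dx": 0,"dy": 0,"dz": 0,"roll": 0},
  {"dx": 0,"dy": 0,"dz": 0,"roll": 0},
  {"dx": 0,"dy": 0,"dz": -0.006,"roll": 0},
  {"dx": 0,"dy": 0,"dz": -0.012,"roll": 0},
  {"dx": 0,"dy": 0,"dz": -0.012,"roll": 0},
], grip=0.5)

```text
time_s: 6.82
ee_pos: [0.5328, 0.1379, -0.0186]
orientation: [3.141, 0.001, -0.314]
force: [-0.3, -0.0, 0.1]
grip_width: 0.0427
gripper_force: 0.0
```

Request:
play_rows([
  {"dx": 0,"dy": 0,"dz": 0,"roll": 0},
  {"dx": 0,"dy": 0,"dz": 0,"roll": 0},
  {"dx": 0,"dy": 0,"dz": 0,"roll": 0},
  {"dx": 0,"dy": 0,"dz": 0,"roll": 0},
  {"dx": 0,"dy": 0,"dz": 0,"roll": 0},
  {"dx": 0,"dy": 0,"dz": 0,"roll": 0},
  {"dx": 0,"dy": 0,"dz": 0,"roll": 0},
], grip=0)

```text
time_s: 7.4
ee_pos: [0.5332, 0.1379, -0.0177]
orientation: [3.142, -0.0, -0.314]
force: [-2.3, -2.4, 3.4]
grip_width: 0.0183
gripper_force: 68.2
```

Still not quite 20 mm. I'll open and feel downward in small steps for the base plate, to learn the real tip height.

Request:
play_rows([
  {"dx": 0,"dy": 0,"dz": 0,"roll": 0},
  {"dx": 0,"dy": 0,"dz": 0,"roll": 0},
  {"dx": 0,"dy": 0,"dz": 0,"roll": 0},
  {"dx": 0,"dy": 0,"dz": 0,"roll": 0},
  {"dx": 0,"dy": 0,"dz": 0,"roll": 0},
  {"dx": 0,"dy": 0,"dz": -0.004,"roll": 0},
  {"dx": 0,"dy": 0,"dz": -0.008,"roll": 0},
  {"dx": 0,"dy": 0,"dz": -0.008,"roll": 0},
], grip=0.5)

```text
time_s: 8.07
ee_pos: [0.5329, 0.138, -0.0224]
orientation: [3.141, 0.001, -0.314]
force: [-0.3, 0.4, -1.1]
grip_width: 0.0426
gripper_force: 0.0
```

Run:
```python
from h import *
c=snap("wrist","pics/w6.png"); s=arm.observe(); print(s["ee_pos"],s["force"],s["grip_width"])
cv2.imwrite("pics/w6c.png",cv2.resize(c["color"][150:420,130:430,::-1],None,fx=2.2,fy=2.2,interpolation=cv2.INTER_CUBIC))
g=cv2.cvtColor(c["color"],cv2.COLOR_RGB2GRAY)
for r in(258,262,270,285): print(r,g[r,190:375:1].tolist())
```

```text
[ 0.53299121  0.13798897 -0.0221716 ] [ 0.64970433  0.26450991 -0.48126014] 0.042955051957936516
258 [122, 123, 122, 122, 122, 122, 121, 123, 121, 122, 123, 121, 122, 122, 123, 132, 147, 154, 156, 154, 142, 128, 128, 137, 142, 142, 142, 141, 142, 141, 141, 141, 142, 140, 126, 90, 51, 38, 38, 35, 52, 87, 117, 123, 123, 122, 122, 122, 122, 122, 122, 121, 123, 122, 122, 122, 121, 123, 122, 123, 122, 123, 122, 122, 125, 143, 174, 190, 189, 181, 170, 160, 153, 149, 147, 148, 149, 151, 150, 152, 151, 152, 152, 153, 152, 152, 152, 153, 153, 152, 153, 153, 153, 152, 151, 152, 150, 150, 150, 150, 149, 149, 148, 147, 147, 147, 146, 144, 142, 142, 146, 157, 170, 182, 189, 186, 165, 133, 121, 122, 122, 123, 122, 122, 123, 123, 122, 122, 122, 122, 122, 122, 122, 122, 122, 122, 122, 123, 120, 102, 61, 35, 34, 37, 41, 69, 108, 133, 138, 137, 136, 136, 136, 137, 137, 135, 136, 134, 129, 124, 122, 122, 122, 122, 121, 122, 122, 122, 122, 122, 122, 122, 122, 122, 121, 116, 107, 83, 49, 39, 40, 40, 40, 40, 39]
262 [121, 122, 123, 122, 123, 122, 122, 121, 122, 121, 122, 121, 122, 129, 136, 142, 149, 144,
[... 1852 characters left out ...]
33, 33, 32, 33, 45, 78, 111, 122, 121, 121, 121, 121, 121, 122, 121, 122, 122, 122, 121, 122, 121, 122, 121, 121, 122, 121, 121, 122, 135, 162, 188, 197, 203, 207, 210, 213, 216, 217, 218, 220, 221, 221, 222, 223, 224, 225, 225, 226, 225, 227, 227, 226, 227, 227, 227, 227, 227, 227, 226, 225, 226, 225, 224, 224, 223, 222, 222, 221, 220, 218, 217, 215, 213, 210, 207, 203, 199, 189, 167, 133, 120, 121, 122, 121, 121, 122, 120, 122, 122, 122, 121, 121, 122, 121, 121, 120, 122, 121, 121, 122, 117, 95, 54, 31, 32, 35, 34, 33, 34, 34, 34, 35, 33, 34, 35, 35, 36, 49, 87, 122, 136, 136, 136, 136, 137, 136, 135, 136, 136, 136, 137, 133, 119, 85, 52, 45, 44, 45, 44, 45, 44, 45, 47, 45, 44, 44, 43, 40]
```

The ceramic measures about 18 mm across in the picture, so the 18.3 mm grip was sound, and with a 31 mm offset the real tips are now about 10 mm up. I'll raise 4 mm, grip and lift.

Request:
play_rows([
  {"dx": 0,"dy": 0,"dz": 0.008,"roll": 0},
  {"dx": 0,"dy": 0,"dz": 0.008,"roll": 0},
])

```text
time_s: 8.28
ee_pos: [0.5335, 0.1381, -0.0171]
orientation: [-3.141, -0.001, -0.314]
force: [-0.4, -0.3, -0.1]
grip_width: 0.0425
gripper_force: 0.0
```

Request:
play_rows([
  {"dx": 0,"dy": 0,"dz": 0,"roll": 0},
  {"dx": 0,"dy": 0,"dz": 0,"roll": 0},
  {"dx": 0,"dy": 0,"dz": 0,"roll": 0},
  {"dx": 0,"dy": 0,"dz": 0,"roll": 0},
  {"dx": 0,"dy": 0,"dz": 0,"roll": 0},
  {"dx": 0,"dy": 0,"dz": 0,"roll": 0},
  {"dx": 0,"dy": 0,"dz": 0,"roll": 0},
], grip=0, grip_force=70)

```text
time_s: 8.87
ee_pos: [0.5333, 0.1379, -0.0175]
orientation: [-3.142, -0.0, -0.314]
force: [-1.8, -1.1, 5.0]
grip_width: 0.0182
gripper_force: 68.1
```

Request:
play_rows([
  {"dx": 0,"dy": 0,"dz": 0.02,"roll": 0},
  {"dx": 0,"dy": 0,"dz": 0.06,"roll": 0},
  {"dx": 0,"dy": 0,"dz": 0.12,"roll": 0},
  {"dx": 0,"dy": 0,"dz": 0.18,"roll": 0},
  {"dx": 0,"dy": 0,"dz": 0.24,"roll": 0},
  {"dx": 0,"dy": 0,"dz": 0.24,"roll": 0},
  {"dx": 0,"dy": 0,"dz": 0.24,"roll": 0},
])

```text
time_s: 9.45
ee_pos: [0.534, 0.1381, 0.1042]
orientation: [-3.14, -0.003, -0.314]
force: [0.2, -0.3, -1.4]
grip_width: 0.018
gripper_force: 68.4
```

Request:
play_rows([
  {"dx": -0.059,"dy": -0.504,"dz": 0,"roll": 0.367},
  {"dx": -0.059,"dy": -0.504,"dz": 0,"roll": 0.367},
  {"dx": -0.059,"dy": -0.504,"dz": 0,"roll": 0.367},
  {"dx": -0.059,"dy": -0.504,"dz": 0,"roll": 0.367},
  {"dx": -0.059,"dy": -0.504,"dz": 0,"roll": 0.367},
  {"dx": -0.059,"dy": -0.504,"dz": 0,"roll": 0.367},
  {"dx": -0.059,"dy": -0.504,"dz": 0,"roll": 0.367},
  {"dx": -0.059,"dy": -0.504,"dz": 0,"roll": 0.367},
  {"dx": -0.059,"dy": -0.504,"dz": 0,"roll": 0.367},
  {"dx": -0.059,"dy": -0.504,"dz": 0,"roll": 0.367},
])

```text
time_s: 10.28
ee_pos: [0.5035, -0.113, 0.1015]
orientation: [-3.141, 0.001, -0.122]
force: [0.8, -0.1, -0.9]
grip_width: 0.0178
gripper_force: 68.7
```

Run:
```python
from h import *
c=snap("wrist","pics/w7.png"); s=arm.observe(); print(s["ee_pos"],s["orientation"],s["force"],s["grip_width"])
cv2.imwrite("pics/w7c.png",cv2.resize(c["color"][60:360,180:380,::-1],None,fx=2,fy=2,interpolation=cv2.INTER_CUBIC))
sx=np.array([.5037,-.1142]);th=np.radians(-7);R=np.array([[np.cos(th),-np.sin(th)],[np.sin(th),np.cos(th)]])
for n,q,z in(("farblockL",[.030,.018],.069),("farblockR",[.030,-.018],.069),("axis far end, held",[.038,0],.156),("holder corner FL",[.048,.02],.048)): print(n,np.round(proj(c,[*(sx+R@q),z]),1))
```

```text
[ 0.50363478 -0.1128309   0.10173348] [-3.14106471e+00  7.15507146e-04 -1.20906732e-01] [-0.45135245  0.47005544 -0.55983397] 0.0181837957272385
farblockL [252.2 175.9]
farblockR [312.6 176. ]
axis far end, held [283.9 203.4]
holder corner FL [251.  141.6]
```

View pics/w7c.png

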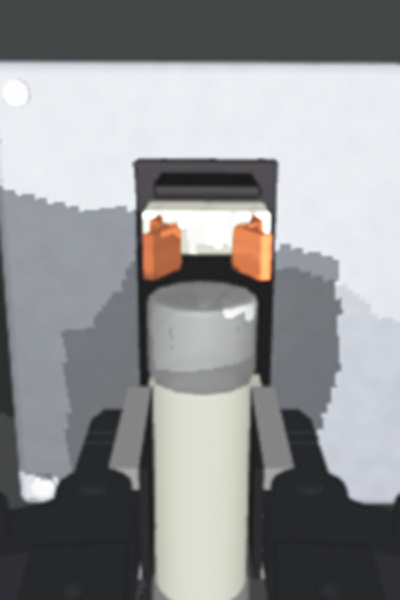

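The view shows the holder centred at column 283.3 and the held fuse at about 280.5, so the fuse needs about 2 mm towards -y. I check x against the far clip's edges.

Run:
```python
from h import *
c=dict(np.load("pics/w7.npz"))
sx=np.array([.5037,-.1149]);th=np.radians(-7);R=np.array([[np.cos(th),-np.sin(th)],[np.sin(th),np.cos(th)]])
P=lambda q,z: np.round(proj(c,[*(sx+R@q),z]),1)
print("stop inner top",P([.042,0],.080),"obs row ~158;  jaw top near edge",P([.024,.014],.099),P([.024,-.014],.099),"obs row ~199 cols 252,315; jaw top far",P([.036,.014],.099))
print("TCP axis dropped to seat level",P([0,0],.079), np.round(proj(c,[.50363,-.11283,.079]),1), "held centre",np.round(proj(c,[.50363,-.11283,.155]),1))
t=np.array([.50363,-.11283]);R2=R
print("held far top edge pred",np.round(proj(c,[*(t+R@[.038,0]),.166]),1),"obs row ~205 col 281")
```

```text
stop inner top [283.8 158.6] obs row ~158;  jaw top near edge [257.1 198.8] [311.  198.8] obs row ~199 cols 252,315; jaw top far [256.7 176.1]
TCP axis dropped to seat level [283.5 228.9] [280.1 229.4] held centre [280.  297.5]
held far top edge pred [280.1 212.6] obs row ~205 col 281
```

The x position agrees. I'll correct y, descend to the clip mouths, then press in stages.

Request:
play_rows([
  {"dx": 0.001,"dy": -0.004,"dz": -0.03,"roll": 0},
  {"dx": 0.001,"dy": -0.004,"dz": -0.06,"roll": 0},
  {"dx": 0.001,"dy": -0.004,"dz": -0.09,"roll": 0},
  {"dx": 0.001,"dy": -0.004,"dz": -0.112,"roll": 0},
  {"dx": 0.001,"dy": -0.004,"dz": -0.112,"roll": 0},
  {"dx": 0.001,"dy": -0.004,"dz": -0.112,"roll": 0},
])

```text
time_s: 10.83
ee_pos: [0.5041, -0.1153, 0.0461]
orientation: [-3.141, 0.001, -0.121]
force: [0.3, 0.1, -0.6]
grip_width: 0.0179
gripper_force: 68.7
```

Request:
play_rows([
  {"dx": 0,"dy": 0,"dz": -0.004,"roll": 0},
  {"dx": 0,"dy": 0,"dz": -0.008,"roll": 0},
  {"dx": 0,"dy": 0,"dz": -0.012,"roll": 0},
  {"dx": 0,"dy": 0,"dz": -0.016,"roll": 0},
  {"dx": 0,"dy": 0,"dz": -0.016,"roll": 0},
])

```text
time_s: 11.25
ee_pos: [0.5049, -0.1154, 0.0388]
orientation: [-3.14, -0.002, -0.122]
force: [3.2, 9.1, 3.6]
grip_width: 0.0174
gripper_force: 69.4
```

Request:
play_rows([
  {"dx": 0,"dy": 0,"dz": -0.004,"roll": 0},
  {"dx": 0,"dy": 0,"dz": -0.008,"roll": 0},
  {"dx": 0,"dy": 0,"dz": -0.012,"roll": 0},
  {"dx": 0,"dy": 0,"dz": -0.012,"roll": 0},
])

```text
time_s: 11.58
ee_pos: [0.5053, -0.1154, 0.033]
orientation: [-3.14, -0.003, -0.122]
force: [7.4, 8.1, -1.0]
grip_width: 0.018
gripper_force: 68.9
```

The force pushes the tool towards +y and +x, so I ease about 1 mm both ways and continue down.

Request:
play_rows([
  {"dx": 0.002,"dy": 0.002,"dz": 0,"roll": 0},
  {"dx": 0.003,"dy": 0.003,"dz": -0.004,"roll": 0},
  {"dx": 0.003,"dy": 0.003,"dz": -0.008,"roll": 0},
  {"dx": 0.003,"dy": 0.003,"dz": -0.008,"roll": 0},
])

```text
time_s: 11.92
ee_pos: [0.506, -0.1146, 0.0279]
orientation: [3.142, -0.001, -0.122]
force: [5.8, -1.8, -10.1]
grip_width: 0.0181
gripper_force: 68.6
```

Request:
play_rows([
  {"dx": 0,"dy": 0,"dz": -0.004,"roll": 0},
  {"dx": 0,"dy": 0,"dz": -0.008,"roll": 0},
  {"dx": 0,"dy": 0,"dz": -0.01,"roll": 0},
  {"dx": 0,"dy": 0,"dz": -0.01,"roll": 0},
])

```text
time_s: 12.25
ee_pos: [0.506, -0.1147, 0.0252]
orientation: [3.141, -0.001, -0.122]
force: [-13.1, 4.7, 32.1]
grip_width: 0.0182
gripper_force: 73.2
```

Home height is reached with a firm stop at 32 N. I release, rise and check.

Request:
play_rows([
  {"dx": 0,"dy": 0,"dz": 0.001,"roll": 0},
  {"dx": 0,"dy": 0,"dz": 0.002,"roll": 0},
  {"dx": 0,"dy": 0,"dz": 0.002,"roll": 0},
  {"dx": 0,"dy": 0,"dz": 0.002,"roll": 0},
  {"dx": 0,"dy": 0,"dz": 0.002,"roll": 0},
  {"dx": 0,"dy": 0,"dz": 0.002,"roll": 0},
  {"dx": 0,"dy": 0,"dz": 0.002,"roll": 0},
], grip=0.5)

```text
time_s: 12.83
ee_pos: [0.5056, -0.1145, 0.024]
orientation: [-3.141, 0.0, -0.122]
force: [0.5, -1.1, 0.3]
grip_width: 0.0427
gripper_force: 0.0
```

Request:
play_rows([
  {"dx": 0,"dy": 0,"dz": 0.03,"roll": 0},
  {"dx": 0,"dy": 0,"dz": 0.09,"roll": 0},
  {"dx": 0,"dy": 0,"dz": 0.16,"roll": 0},
  {"dx": 0,"dy": 0,"dz": 0.24,"roll": 0},
  {"dx": 0,"dy": 0,"dz": 0.3,"roll": 0},
  {"dx": 0,"dy": 0,"dz": 0.3,"roll": 0},
])

```text
time_s: 13.33
ee_pos: [0.5077, -0.1152, 0.1806]
orientation: [3.14, -0.008, -0.122]
force: [-0.1, 0.6, 1.1]
grip_width: 0.0429
gripper_force: 0.0
```

Run:
```python
from h import *
c=snap("wrist","pics/w8.png"); s=arm.observe(); print(s["time_s"],s["ee_pos"],s["force"],s["grip_width"])
g=cv2.cvtColor(c["color"],cv2.COLOR_RGB2GRAY)
sx=np.array([.505,-.1147]);th=np.radians(-7);R=np.array([[np.cos(th),-np.sin(th)],[np.sin(th),np.cos(th)]])
for q,z in(([.038,0],.089),([-.038,0],.089),([.022,0],.088),([-.022,0],.088),([0,.009],.079),([0,-.009],.079)): print(q,np.round(proj(c,[*(sx+R@q),z]),1))
u=int(round(proj(c,[*sx,.088])[0])); v=int(round(proj(c,[*sx,.088])[1]))
print("col",u,"rows from",v-75,g[v-75:v+75:2,u].tolist()); print("row",v,"cols",u-30,g[v,u-30:u+31].tolist())
for dv in(-25,25): print("row",v+dv,g[v+dv,u-30:u+31].tolist())
```

```text
13.3833 [ 0.50695434 -0.11493025  0.17736017] [-0.32918922 -0.05167717 -1.30530538] 0.04278760462209214
[0.038, 0] [279.9 154.8]
[-0.038, 0] [279.8 248.3]
[0.022, 0] [279.9 175.5]
[-0.022, 0] [279.8 229.4]
[0, 0.009] [268.7 200.1]
[0, -0.009] [290.9 200.1]
col 280 rows from 128 [240, 240, 241, 241, 213, 76, 84, 46, 29, 72, 77, 53, 85, 138, 246, 255, 254, 254, 254, 254, 254, 254, 254, 241, 242, 252, 252, 252, 252, 252, 242, 223, 223, 223, 223, 223, 223, 223, 224, 223, 223, 223, 223, 223, 224, 223, 224, 223, 223, 223, 224, 190, 147, 150, 153, 154, 151, 151, 149, 149, 86, 30, 33, 83, 116, 114, 115, 117, 116, 116, 114, 90, 41, 41, 47]
row 203 cols 250 [119, 118, 118, 115, 97, 54, 33, 32, 34, 33, 35, 33, 35, 34, 34, 34, 31, 49, 102, 162, 194, 205, 211, 216, 217, 220, 221, 222, 223, 223, 223, 223, 223, 221, 220, 218, 217, 212, 207, 197, 176, 127, 63, 31, 33, 35, 34, 34, 33, 33, 34, 34, 34, 33, 50, 86, 116, 122, 121, 121, 121]
row 178 [155, 155, 153, 135, 92, 58, 59, 76, 90, 99, 99, 82, 70, 63, 55, 49, 45, 70, 144, 211, 231, 238, 242, 245, 247, 248, 250, 250, 252, 252, 252, 251, 250, 252, 253, 253, 255, 255, 255, 255, 255, 237, 119, 42, 48, 61, 73, 80, 100, 134, 157, 158, 136, 96, 61, 82, 126, 150, 154, 155, 153]
row 228 [118, 118, 119, 116, 101, 63, 50, 106, 178, 212, 188, 136, 107, 135, 189, 223, 224, 204, 156, 146, 169, 190, 204, 212, 218, 219, 221, 222, 223, 223, 224, 222, 223, 221, 220, 217, 212, 203, 188, 168, 150, 164, 207, 224, 224, 194, 126, 107, 148, 195, 217, 185, 98, 44, 75, 108, 117, 116, 116, 116, 117]
```

The fuse ends sit at rows 155 and 248 and its sides at columns 268 and 291, matching the prediction for home at both ends. Now the switch: I shut the fingers and go in front of the bar on the -x side.

Request:
play_rows([
  {"dx": -0.209,"dy": -0.278,"dz": 0.02,"roll": 0},
  {"dx": -0.209,"dy": -0.278,"dz": 0.02,"roll": 0},
  {"dx": -0.209,"dy": -0.278,"dz": 0.02,"roll": 0},
  {"dx": -0.209,"dy": -0.278,"dz": 0.02,"roll": 0},
  {"dx": -0.209,"dy": -0.278,"dz": 0.02,"roll": 0},
  {"dx": -0.209,"dy": -0.278,"dz": 0.02,"roll": 0},
  {"dx": -0.209,"dy": -0.278,"dz": 0.02,"roll": 0},
  {"dx": -0.209,"dy": -0.278,"dz": -0.06,"roll": 0},
  {"dx": -0.209,"dy": -0.278,"dz": -0.12,"roll": 0},
  {"dx": -0.209,"dy": -0.278,"dz": -0.178,"roll": 0},
  {"dx": -0.209,"dy": -0.278,"dz": -0.178,"roll": 0},
  {"dx": -0.209,"dy": -0.278,"dz": -0.178,"roll": 0},
], grip=0)

```text
time_s: 14.38
ee_pos: [0.4013, -0.2521, 0.0846]
orientation: [-3.14, 0.002, -0.121]
force: [0.3, -0.5, 0.9]
grip_width: -0.0001
gripper_force: 0.0
```

Run:
```python
from h import *
s=arm.observe(); print(s["time_s"],s["ee_pos"],s["force"],s["grip_width"])
```

```text
14.3833 [ 0.40131259 -0.25213601  0.08459709] [ 0.250109   -0.50697184  0.86391662] -9.597785753458108e-05
```

Request:
play_rows([
  {"dx": 0.03,"dy": -0.004,"dz": 0,"roll": 0},
  {"dx": 0.05,"dy": -0.006,"dz": 0,"roll": 0},
  {"dx": 0.065,"dy": -0.008,"dz": 0,"roll": 0},
  {"dx": 0.08,"dy": -0.01,"dz": 0,"roll": 0},
  {"dx": 0.08,"dy": -0.01,"dz": 0,"roll": 0},
])

```text
time_s: 14.8
ee_pos: [0.4425, -0.2586, 0.0858]
orientation: [3.141, -0.001, -0.121]
force: [-0.7, -0.3, -0.6]
grip_width: 0.0002
gripper_force: 0.0
```

Request:
play_rows([
  {"dx": 0.016,"dy": -0.002,"dz": 0,"roll": 0},
  {"dx": 0.032,"dy": -0.004,"dz": 0,"roll": 0},
  {"dx": 0.048,"dy": -0.006,"dz": 0,"roll": 0},
  {"dx": 0.064,"dy": -0.008,"dz": 0,"roll": 0},
  {"dx": 0.08,"dy": -0.01,"dz": 0,"roll": 0},
  {"dx": 0.09,"dy": -0.011,"dz": 0,"roll": 0},
  {"dx": 0.1,"dy": -0.012,"dz": 0,"roll": 0},
  {"dx": 0.1,"dy": -0.012,"dz": 0,"roll": 0},
])

```text
time_s: 15.47
ee_pos: [0.4919, -0.2645, 0.0849]
orientation: [-3.141, 0.0, -0.122]
force: [-0.8, 0.5, -0.7]
grip_width: 0.0
gripper_force: 0.2
```

Request:
play_rows([
  {"dx": 0.006,"dy": -0.001,"dz": 0,"roll": 0},
  {"dx": 0.012,"dy": -0.001,"dz": 0,"roll": 0},
  {"dx": 0.016,"dy": -0.002,"dz": 0,"roll": 0},
  {"dx": 0.016,"dy": -0.002,"dz": 0,"roll": 0},
])

```text
time_s: 15.8
ee_pos: [0.4984, -0.2652, 0.0849]
orientation: [-3.141, 0.002, -0.122]
force: [-11.4, 2.6, 2.2]
grip_width: 0.0002
gripper_force: 5.5
```

Run:
```python
from h import *
s=arm.observe(); print(s["time_s"],s["ee_pos"],s["force"])
for n in("top","scene"):
    c=snap(n,f"pics/{n}9.png")
    for nm,q in(("off",-.0335),("on",.0335)):
        th=np.radians(-7);R=np.array([[np.cos(th),-np.sin(th)],[np.sin(th),np.cos(th)]])
        for y in(-.102,-.058):
            u,v=proj(c,[*(np.array([.4952,-.1844])+R@[q,y]),.133]); u,v=int(round(u)),int(round(v)); print(n,nm,y,(u,v),c["color"][v-1:v+2,u-1:u+2].mean((0,1)).round())
```

```text
15.8 [ 0.49835758 -0.26520799  0.08490923] [-11.40663643   2.59194858   2.1845986 ]
top off -0.102 (442, 277) [94. 92. 84.]
top off -0.058 (417, 275) [77. 79. 79.]
top on -0.102 (444, 240) [27. 28. 27.]
top on -0.058 (420, 237) [140. 137. 125.]
scene off -0.102 (136, 255) [18. 19. 21.]
scene off -0.058 (154, 243) [20. 21. 23.]
scene on -0.102 (154, 274) [220. 216. 206.]
scene on -0.058 (172, 261) [153. 149. 139.]
```

At 11 N the lever is on its stop, and the scene camera shows the bar at the on position. One small extra push, then back off and up.

Request:
play_rows([
  {"dx": 0.003,"dy": 0,"dz": 0,"roll": 0},
  {"dx": 0.003,"dy": 0,"dz": 0,"roll": 0},
  {"dx": -0.02,"dy": 0.002,"dz": 0,"roll": 0},
  {"dx": -0.08,"dy": 0.01,"dz": 0,"roll": 0},
  {"dx": -0.14,"dy": 0.018,"dz": 0.06,"roll": 0},
  {"dx": -0.18,"dy": 0.022,"dz": 0.14,"roll": 0},
  {"dx": -0.2,"dy": 0.022,"dz": 0.22,"roll": 0},
  {"dx": -0.2,"dy": 0.022,"dz": 0.22,"roll": 0},
  {"dx": -0.2,"dy": 0.022,"dz": 0.22,"roll": 0},
  {"dx": -0.2,"dy": 0.022,"dz": 0.22,"roll": 0},
])

```text
time_s: 16.73
ee_pos: [0.3994, -0.2546, 0.1954]
orientation: [3.141, -0.001, -0.122]
force: [0.7, -1.1, -0.4]
grip_width: -0.0002
gripper_force: 0.0
```

Run:
```python
from h import *
s=arm.observe(); print(s["time_s"],s["ee_pos"],s["force"])
c=snap("wrist","pics/w10.png")
th=np.radians(-7);R=np.array([[np.cos(th),-np.sin(th)],[np.sin(th),np.cos(th)]]); b=np.array([.4952,-.1844])
hsv=cv2.cvtColor(c["color"],cv2.COLOR_RGB2HSV)
for q in np.arange(.015,.05,.0025):
    u,v=proj(c,[*(b+R@[q,-.098]),.128]); u,v=int(round(u)),int(round(v)); print(round(q,4),(u,v),c["color"][v,u] if 0<=u<560 and 0<=v<420 else None)
for q in([.038,.07],[-.038,.07]): print(proj(c,[*(b+R@q),.089]))
```

```text
16.7333 [ 0.39943549 -0.25463772  0.19535599] [ 0.71404587 -1.0961734  -0.44447182]
0.015 (307, 55) [78 78 82]
0.0175 (307, 50) [116 119 124]
0.02 (307, 46) [236 241 245]
0.0225 (307, 42) [238 240 245]
0.025 (307, 37) [235 231 220]
0.0275 (307, 33) [255 254 253]
0.03 (307, 29) [255 255 255]
0.0325 (307, 24) [255 255 255]
0.035 (307, 20) [255 255 255]
0.0375 (307, 15) [255 255 255]
0.04 (308, 11) [253 252 248]
0.0425 (308, 6) [235 238 243]
0.045 (308, 2) [234 238 243]
0.0475 (308, -3) None
0.05 (308, -8) None
(np.float64(70.36688509353775), np.float64(27.095734389075517))
(np.float64(86.78015317561704), np.float64(134.3451819497078))
```

The bar spans 25 to 41 mm, centre 33 mm on the on side, so the switch is fully over. I hand the job in.

```bash
python3 -c "
from rig import arm
print(arm.job_done())"
```

```text
the job is handed in; nothing more can be done
None
```

I pressed the long fuse home in both clips, threw the isolator switch fully over and backed the arm clear. The job was handed in at about 17 s, but no verdict came back. I did not re-measure the other fuse or the bystanders at the end; no contact with them was noticed.

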